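# Bring the kart hub's castle nut to its next pin slot

## Robot

A 7-joint arm with a two-finger parallel gripper is mounted at the origin on the work surface. World frame = base frame: x ahead of the robot, y to its left, z up, the work surface at z = 0. Lengths are in m, angles in rad, forces in N, time in s.
With the tool pointing down it reaches from about 0.4 to 0.85 m from the base axis. Payload 6.9 kg.
Tool frame: the origin (TCP) lies on the centre line of the jaws, within the pads' length; the fingertips stand 19 mm ahead of it and the grasp point (between the pads) is the TCP; z points along the fingers, y is the direction in which the jaws open and shut (so a half turn about z gives the same grasp; the last joint's range is limited). The gripper opens to 85 mm and grips with 20 to 120 N. Pads are 22 mm wide; open, the fingers measure 114 mm over their backs; the gripper's body (76 mm by 85 mm) begins 54 mm behind the grasp point. The pads swing forward as they close: fully open they stand 13 mm farther back than shut.
Start: joints at [-1.234, 0.507, -0.238, 1.5, 0.126, 1.149, -0.155], TCP at [0.143, 0.608, 0.225] pointing down, gripper open.
Joint ranges: [-3.08, 3.08], [-0.24, 2.05], [-1.43, 1.35], [0, 2.5], [-1.52, 4.66], [0.17, 1.96], [-2.89, 2.89]. Speed limits (rad/s): [2.39, 2.39, 3.14, 3.14, 3.14, 3.14, 3.14].

## Interface

Orientations are given as a unit quaternion [w, x, y, z].
In Python, from rig import readout, eyes, hand_in, spotter gives the robot as it stands. The module is installed in compiled form; this text tells all that it offers.
- The arm moves only by the shell command python3 -m pendant 'ROWS'. ROWS is text: rows parted by semicolons, each of 7 numbers parted by spaces: the turn, a rotation vector about the world's x, y, z in units of 5 degrees (1.0 is 5 degrees), then the shift along the world's x, y, z in units of 30 mm (1.0 is 30 mm), then the closure in counts, from 0 (fully open) to 255 (shut). In form: rx ry rz tx ty tz claw; .... A call has 1 to 12 rows; each row shifts and turns the commanded pose from where the row before left it; what a row does not reach is not made up. A row lasts 1/12 s, in which the tool goes at most 41.7 mm and 7.16 degrees, less where a joint would pass 70% of its speed; a pose out of reach is approached as far as the arm can. A call is refused whole if a number of a shift passes 1 or a number of a turn 1, either way. A call with a gripper value outside its range is refused whole. The fingers move at their own pace and stop on an object; the grip force is fixed at half the most. Time passes only in rows, so rows that do not move let the fingers close. It gives the time, the measured TCP pose, the force and the opening at its end, in the units of the state.
- readout.read_state(): the state, without advancing time (a new reading comes with each control period).
- eyes.grab_frame(name): name is "side" or "top" or "wrist"; returns a dict with "img" (480x640x3 uint8, red, green, blue), "camera_matrix" (3x3 intrinsics, pixels), "camera_from_world" (4x4, takes a point from world to camera coordinates); the wrist camera has in their place "mount" (4x4, takes a point from camera to tool coordinates, whose origin is the TCP and whose axes are the flange's). Camera axes: x right, y down, z forward; pixel columns grow to the right and rows downward; lengths in m; the calibration is good to about 2 mm. The wrist camera is an equidistant fisheye: a pixel r from the principal point sees the ray r / f radians off the axis. A picture is of the moment at which its call begins: read the wrist's pose just before it. There is no depth.
- hand_in(): hands the job in, once; it reports no verdict.
Trained networks look in a picture, given as the dict that the camera call returned (one of the last four; its "shot" number tells which), for a name from the list of things; names that differ only in an ending like _2 or _b are one class to them, and where a whole thing is asked for, a point or a joint stands for the part that bears it (a point fixed in the world has none). Each returns a list of dicts, best first, with "confidence" (0 to 1); they miss things now and then, are a little off and sometimes report something else, mostly with a low value. They report only what shows in the picture. A call takes as long as a camera call. They do not tell look-alikes from the thing itself.
- spotter.search_frame(name, picture): "pixel" ([column, row] in pixels, amid what is visible of it).
The state is a dict: "time_s": time; "joints": joint angles; "qd": joint speeds; "joint_torque": joint torques, N m; "eef_pos": TCP position; "ee_rot": TCP orientation; "ft_force": force on the tool from outside, world axes, zero at the start; "torque": the same for the moment, N m; "gripper_width": opening from 0.0 (shut) to 1.0 (fully open).
Only numpy, scipy, OpenCV 4.12 (cv2) and the standard library are available. Lean on these libraries where they do the work, as an engineer would, in place of code of your own. Each camera call takes 0.05 s, during which the arm holds its last target.

## Task

Two kart wheel hubs stand on the bench; one castle nut is already pinned, the other has no split pin yet. Tighten the unpinned nut (clockwise seen from above) just far enough that its next slot lines up with the cross hole in the axle, ready for the pin, then let go. Leave the pinned hub alone.

Things in the scene. Friction and masses are not known exactly. Their poses are not given: they have to be found in the camera images.
- nut (a joint): angle of the unpinned steel castle nut, rad, growing as it is tightened (clockwise from above). At 0 the slot that comes next when tightening is in line with the cross hole; it starts at -0.87 to -0.35 (20 to 50 degrees short). The nut does not rise or sink, turns stiffly (about 0.35 N m) and stays where it is left.
- nut_top (a point): centre of the unpinned nut's top face, on the upright axle line, 111 mm above the bench; turns with the nut. Hexagon 46 mm across flats, 53 across corners, 36 tall; its upper 12 mm has six slots 9 mm wide, one mid-flat each. x runs level through a slot, so square to a pair of flats; z up. Axle end (28 mm wide) stands 5 mm above it. Beside and 17 mm below the nut is free for fingers.
- open_hub: fixed hub with the unpinned nut: dark 80 mm flange (top 58 mm above the bench) on a dark foot 150 x 80 x 12 mm; origin on the axle line at the bench, z up. The axle's 7 mm cross hole runs level along x, the long way of the foot; a white paint line across the axle's end shows the same direction. The hole is 5.5 mm below the nut's top, hidden until a slot lines up.
- pinned_hub: an identical fixed hub and nut with the brass split pin already fitted: its eye and spread legs stick out on either side of the nut. Origin on the axle line at the bench, x the long way of its foot. Not to be touched; the two hubs swap places between starts.
Not all that is in view belongs to the job. What is shaped like the open_hub but brown or green is not meant.

How it is judged:
At the end, for the whole second after the job is handed in: The unpinned nut has been tightened to the next slot: that slot is within about 10 degrees (0.18 rad) of the cross hole, and the nut is at rest (value of joint nut between -0.18 and 0.18 rad and velocity of joint nut between -0.05 and 0.05 rad/s); the robot touches nothing.
It fails at once if the pinned hub is pushed with more than 3 N (contact force between pinned_hub and the fingers above 3 N or contact force between pinned_hub and the arm above 3 N).
It also fails if it takes over 29 s, if anything falls off the work surface, if the arm or the gripper's body presses on something with over 40 N, if the wrist force passes 120 N, or if a joint passes its speed limit or range.

## Working session

There is one attempt and no reset: what is moved stays moved. The work goes in short steps, Python scripts to look and compute and a shell command to move; the robot and the scene stay as the last step left them, time stands still between calls to the robot, and variables do not carry over. Pictures are saved under pics/ and viewed, and the job is handed in when it is done.

```bash
mkdir -p pics; python3 - <<'E'
from rig import readout, eyes, spotter
import cv2,json
s=readout.read_state()
print({k:s[k] for k in('time_s','eef_pos','ee_rot','gripper_width')})
for n in("side","top","wrist"):
    p=eyes.grab_frame(n)
    cv2.imwrite(f"pics/{n}0.png",p["img"][:,:,::-1])
    print(n,p["camera_matrix"].tolist() if n!='x' else 0, [ (k,p[k].tolist()) for k in p if k in("camera_from_world","mount")])
    for q in("open_hub","nut","pinned_hub"): print(q,[(r["pixel"],round(r["confidence"],2)) for r in spotter.search_frame(q,p)])
E
```

```text
{'time_s': 0.0, 'eef_pos': array([0.14293062, 0.60791934, 0.22391779]), 'ee_rot': array([-8.40355339e-05,  1.15143184e-01,  9.93348508e-01, -8.84322490e-04]), 'gripper_width': 1.0008036474002466}
side [[488.68331895665915, 0.0, 319.9868407353148], [0.0, 488.68331895665915, 244.18076762128467], [0.0, 0.0, 1.0]] [('camera_from_world', [[-0.7912969483582069, -0.6109336138512672, 0.0246831721142166, 0.4717366327567286], [-0.31961512972643813, 0.3788842643059118, -0.8685003644854273, 0.2789354497865429], [0.5212440007989937, -0.6951308033226544, -0.4950735883715267, 0.6158510611068615], [0.0, 0.0, 0.0, 1.0]])]
open_hub [([299.0, 285.1], 0.77), ([378.8, 249.2], 0.73), ([358.5, 200.0], 0.61)]
nut [([374.8, 223.9], 0.86), ([363.7, 181.7], 0.82), ([300.5, 255.1], 0.62)]
pinned_hub [([304.6, 365.7], 0.73)]
top [[598.6153925230743, 0.0, 310.0781664877035], [0.0, 598.6153925230743, 236.8612977597291], [0.0, 0.0, 1.0]] [('camera_from_world', [[0.01255049091499377, -0.9997839755497334, -0.016567661626269093, -0.03590396752144843], [-0.9967021925116395, -0.01117993155479871, -0.0803725610698109, 0.6152576965144297], [0.08016997330848448, 0.01752173976521478, -0.9966271940978315, 1.1550883263569702], [0.0, 0.0, 0.0, 1.0]])]
open_hub [([380.5, 257.1], 0.72), ([467.2, 185.6], 0.64), ([282.3, 232.2], 0.59)]
nut [([467.8, 180.2], 0.95), ([382.0, 259.6], 0.63), ([283.2, 236.9], 0.55)]
pinned_hub [([195.7, 305.0], 0.66)]
wrist [[371.64829954431775, 0.0, 317.5525220158561], [0.0, 371.64829954431775, 242.8109726663712], [0.0, 0.0, 1.0]] [('mount', [[0.0006707265248493563, -0.9488816969645769, -0.31563123307358315, 0.08173201729657811], [0.9999996569263149, 0.0004830182832751332, 0.0006729343112640335, -0.0006362075013776058], [-0.0004860793948708758, -0.3156315761437055, 0.9488816954014125, -0.14888715978036982], [0.0, 0.0, 0.0, 1.0]])]
open_hub [([19.5, 465.4], 0.93)]
nut []
pinned_hub [([141.1, 465.9], 0.89)]
```

View pics/side0.png

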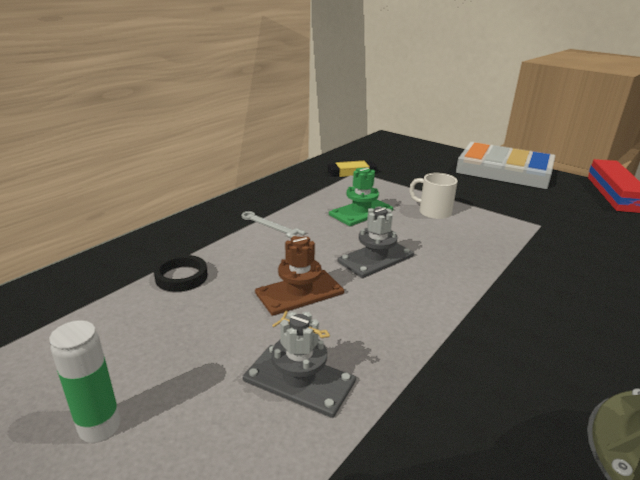

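View pics/top0.png

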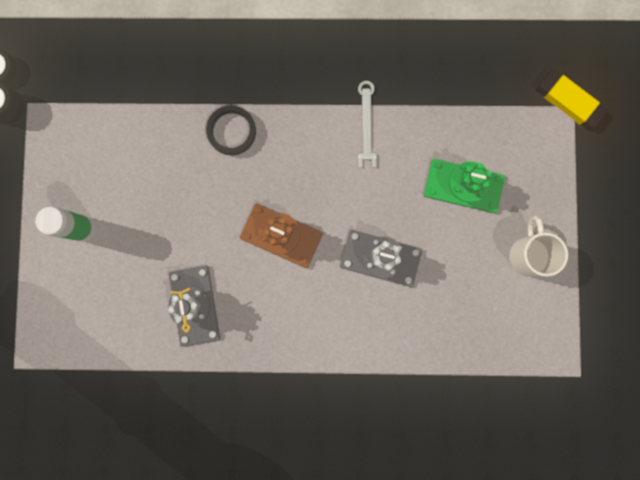

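View pics/wrist0.png

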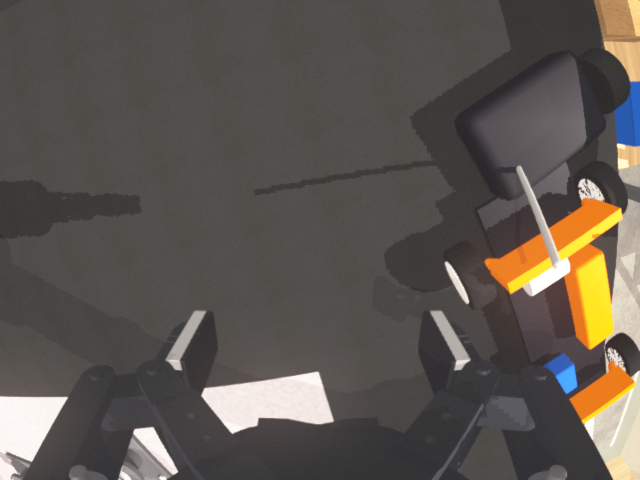

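The unpinned dark hub is at top (385,257) and side (379,230). The pinned one, with brass, is at top (184,307) and side (300,350). I'll zoom in on the open hub.

```bash
python3 - <<'E'
import cv2,numpy as np
t=cv2.imread("pics/top0.png");s=cv2.imread("pics/side0.png")
a=cv2.resize(t[225:290,335:425],None,fx=8,fy=8,interpolation=cv2.INTER_CUBIC)
b=cv2.resize(s[195:275,330:420],None,fx=7,fy=7,interpolation=cv2.INTER_CUBIC)
cv2.imwrite("pics/tz.png",a);cv2.imwrite("pics/sz.png",b)
E
```

```text
(no output)
```

View pics/tz.png

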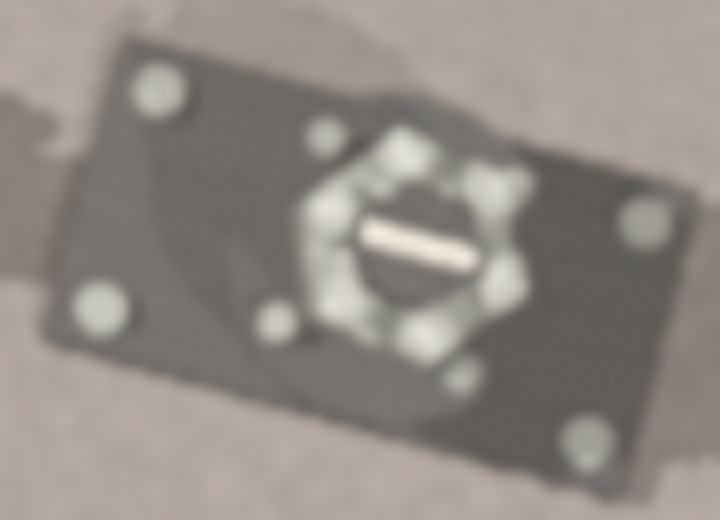

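View pics/sz.png

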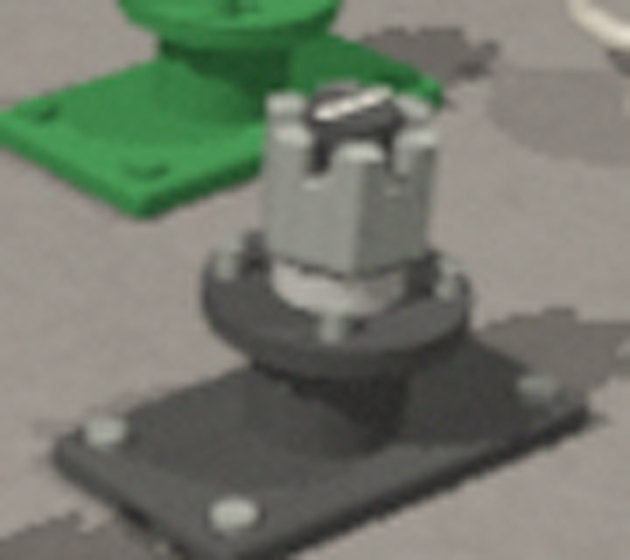

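```bash
cat > h.py <<'E'
import numpy as np,cv2
from scipy.spatial.transform import Rotation as R
def tri(obs):
    # obs: list of (K,T,pix)
    A=[];b=[]
    for K,T,p in obs:
        T=np.asarray(T);d=np.linalg.inv(K)@[*p,1]; d=T[:3,:3].T@d; d/=np.linalg.norm(d); c=-T[:3,:3].T@T[:3,3]
        P=np.eye(3)-np.outer(d,d);A.append(P);b.append(P@c)
    x=np.linalg.lstsq(np.vstack(A),np.hstack(b),rcond=None)[0]
    return x,[np.linalg.norm(P@x-q) for P,q in zip(A,b)]
def plane(K,T,p,z):
    T=np.asarray(T);d=T[:3,:3].T@np.linalg.inv(K)@[*p,1];c=-T[:3,:3].T@T[:3,3]
    return c+d*(z-c[2])/d[2]
def wray(K,M,pos,quat,p):
    v=np.array([(p[0]-K[0,2])/K[0,0],(p[1]-K[1,2])/K[1,1]]);r=np.hypot(*v)
    d=np.array([*(np.sin(r)*v/max(r,1e-9)),np.cos(r)])
    Q=R.from_quat(np.roll(quat,-1)).as_matrix()
    return pos+Q@M[:3,3],Q@M[:3,:3]@d
def wplane(K,M,pos,quat,p,z):
    c,d=wray(K,M,pos,quat,p);return c+d*(z-c[2])/d[2]
def yaw(q):
    y=R.from_quat(np.roll(q,-1)).as_matrix()[:,1];return np.degrees(np.arctan2(y[1],y[0]))
E
python3 - <<'E'
from h import *
from rig import eyes,readout
t=eyes.grab_frame("top");s=eyes.grab_frame("side")
print(tri([(t["camera_matrix"],t["camera_from_world"],(386.8,255.1)),(s["camera_matrix"],s["camera_from_world"],(380.0,209.4))]))
g=lambda u,v,z:plane(t["camera_matrix"],t["camera_from_world"],(334.56+u/8,224.56+v/8),z)
a=g(365,233,.116);b=g(478,260,.116);d=b-a;print("line",np.degrees(np.arctan2(d[1],d[0])),np.linalg.norm(d),(a+b)/2)
m=np.array([g(*p,.111) for p in [(405,155),(497,188),(503,285),(427,337),(343,300),(333,212)]])
c=m.mean(0);print(c);v=m-c;an=np.degrees(np.arctan2(v[:,1],v[:,0]));print(an%60,np.linalg.norm(v,axis=1)); print("slot mod60",an%60-30)
st=readout.read_state();print(st["eef_pos"],yaw(st["ee_rot"]),st["joints"])
E
```

```text
(array([ 0.5775255 , -0.16910309,  0.11490056]), [np.float64(0.0008374414267557471), np.float64(0.0008374414267558992)])
line -102.83137053236472 0.026161496552414135 [ 0.57625836 -0.17019851  0.116     ]
[ 0.57659423 -0.16996502  0.111     ]
[8.23114084 6.8824787  5.92800865 5.78234515 6.27291162 8.6817021 ] [0.02092066 0.02236899 0.02110711 0.02071304 0.02103413 0.02071497]
slot mod60 [-21.76885916 -23.1175213  -24.07199135 -24.21765485 -23.72708838
 -21.3182979 ]
[0.14295293 0.60842769 0.22480046] 76.77863315023274 [-1.23451622  0.50746942 -0.23763585  1.50018482  0.12566347  1.14889887
 -0.15476717]
```

```bash
python3 -m pendant '0 0 0 1 -0.9 0 0; 0 0 0 1 -0.9 0 0; 0 0 0 1 -0.9 0 0; 0 0 0 1 -0.9 0 0; 0 0 0 1 -0.9 0 0; 0 0 0 1 -0.9 0 0; 0 0 0 1 -0.9 0 0; 0 0 0 1 -0.9 0 0; 0 0 0 1 -0.9 0 0; 0 0 0 1 -0.9 0 0; 0 0 0 1 -0.9 0 0; 0 0 0 1 -0.9 0 0'; python3 -c "
from h import *
from rig import readout
s=readout.read_state();print(s['joints'],yaw(s['ee_rot']))"
```

```text
time_s: 1.7
eef_pos: [0.5043, 0.2829, 0.2251]
ee_rot: [0.0, 0.115, 0.993, 0.0]
ft_force: [0.5, 0.8, 0.1]
gripper_width: 1.0
[-0.45104284  0.4302431  -0.15521183  1.62866059  0.07290681  1.08784531
  0.71388039] 76.77969646719663
```

```bash
python3 -m pendant '0 0 0 0.2 -1 0 0; 0 0 0 0.2 -1 0 0; 0 0 0 0.2 -1 0 0; 0 0 0 0.2 -1 0 0; 0 0 0 0.2 -1 0 0; 0 0 0 0.2 -1 0 0; 0 0 0 0.2 -1 0 0; 0 0 0 0.2 -1 0 0; 0 0 0 0.2 -1 0 0; 0 0 0 0.2 -1 0 0; 0 0 0 0.2 -1 0 0; 0 0 0 0.2 -1 0 0';python3 -m pendant '0 0 1 0 -1 0 0; 0 0 1 0 -1 0 0; 0 0 1 0 -1 0 0; 0 0 1 0 0 0 0; 0 0 0 0 0 0 0; 0 0 0 0 0 0 0'; python3 - <<'E'
from h import *
from rig import readout,eyes
s=readout.read_state();print(s['eef_pos'],s['joints'],yaw(s['ee_rot']))
p=eyes.grab_frame("wrist");im=p["img"][:,:,::-1].copy();cv2.imwrite("pics/w1.png",im)
E
```

```text
time_s: 2.7
eef_pos: [0.5751, -0.0771, 0.225]
ee_rot: [0.0, 0.115, 0.993, 0.0]
ft_force: [0.8, 0.5, -0.1]
gripper_width: 0.999
time_s: 3.2
eef_pos: [0.575, -0.1651, 0.2247]
ee_rot: [0.0, -0.058, 0.998, 0.0]
ft_force: [-0.6, 0.3, 0.3]
gripper_width: 1.001
[ 0.57500651 -0.16514356  0.22473471] [ 0.33650417  0.46174386 -0.1520278   1.57500861  0.07427859  1.11065446
  1.85344639] 96.61776110909089
```

View pics/w1.png

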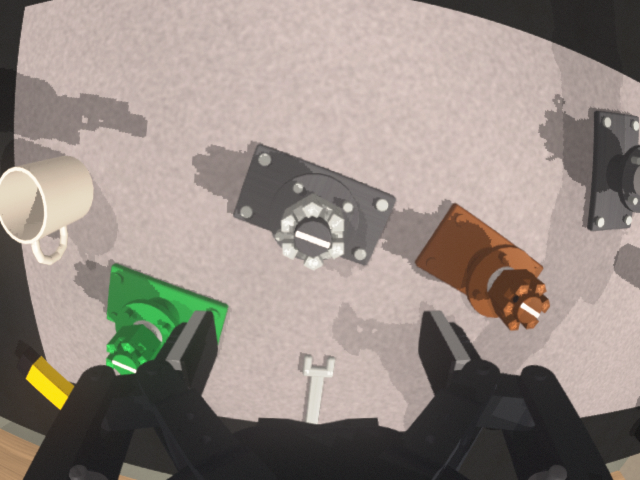

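The wrist view shows the open hub's nut at about (312,238). I'll zoom to refine position and slot angle.

```bash
python3 - <<'E'
import cv2
t=cv2.imread("pics/w1.png")
cv2.imwrite("pics/w1z.png",cv2.resize(t[195:275,265:365],None,fx=7,fy=7,interpolation=cv2.INTER_CUBIC))
E
```

```text
(no output)
```

View pics/w1z.png

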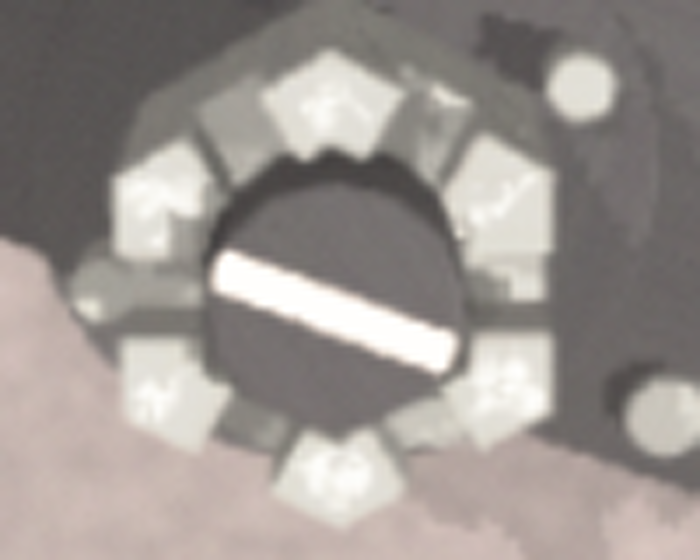

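```bash
python3 - <<'E'
from h import *
from rig import readout,eyes
s=readout.read_state();p=eyes.grab_frame("wrist");K=p["camera_matrix"];M=p["mount"]
pos,q=s['eef_pos'],s['ee_rot']
g=lambda u,v,z:wplane(K,M,pos,q,(264.57+u/7,194.57+v/7),z)
a=g(218,270,.116);b=g(450,355,.116);d=b-a;print("line",np.degrees(np.arctan2(d[1],d[0])),np.linalg.norm(d),(a+b)/2)
m=np.array([g(*x,.111) for x in [(331,48),(553,155),(553,415),(343,527),(122,425),(113,180)]])
c=m.mean(0);v=m-c;print(c,np.degrees(np.arctan2(v[:,1],v[:,0]))%60-30,np.linalg.norm(v,axis=1))
# height check with top view line centre
t=eyes.grab_frame("top");T=t["camera_from_world"];
o,dw=wray(K,M,pos,q,(264.57+334/7,194.57+312.5/7));dw/=np.linalg.norm(dw)
c2=-T[:3,:3].T@T[:3,3];d2=T[:3,:3].T@np.linalg.inv(t["camera_matrix"])@[386.8,255.1,1];d2/=np.linalg.norm(d2)
A=[np.eye(3)-np.outer(x,x) for x in(dw,d2)]
x=np.linalg.lstsq(np.vstack(A),np.hstack([A[0]@o,A[1]@c2]),rcond=None)[0];print(x,pos)
E
```

```text
line 75.60097554863108 0.025861214036449583 [ 0.57676409 -0.16806608  0.116     ]
[ 0.57642747 -0.168055    0.111     ] [-22.48963704 -19.28370282 -23.36988689 -21.79178211 -20.91305123
 -21.86932096] [0.02672262 0.02742985 0.02699074 0.02655429 0.02739463 0.02650961]
[ 0.57638688 -0.16867043  0.11797071] [ 0.57517034 -0.16433355  0.22480988]
```

```bash
python3 -m pendant '0 0 0.3 0.06 -0.14 -0.5 0; 0 0 0 0 0 -1 0; 0 0 0 0 0 -1 0; 0 0 0 0 0 -1 0; 0 0 0 0 0 -0.5 0; 0 0 0 0 0 -0.4 0; 0 0 0 0 0 0 0; 0 0 0 0 0 0 0'; python3 - <<'E'
from h import *
from rig import readout,eyes
s=readout.read_state();print(s['eef_pos'],yaw(s['ee_rot']))
p=eyes.grab_frame("wrist");im=p["img"][:,:,::-1].copy();cv2.imwrite("pics/w2.png",im)
E
```

```text
time_s: 4.02
eef_pos: [0.5769, -0.1687, 0.0926]
ee_rot: [-0.0, -0.072, 0.997, 0.0]
ft_force: [-0.0, -0.1, 0.3]
gripper_width: 1.003
[ 0.57685938 -0.16865702  0.09262274] 98.31301858306736
```

View pics/w2.png

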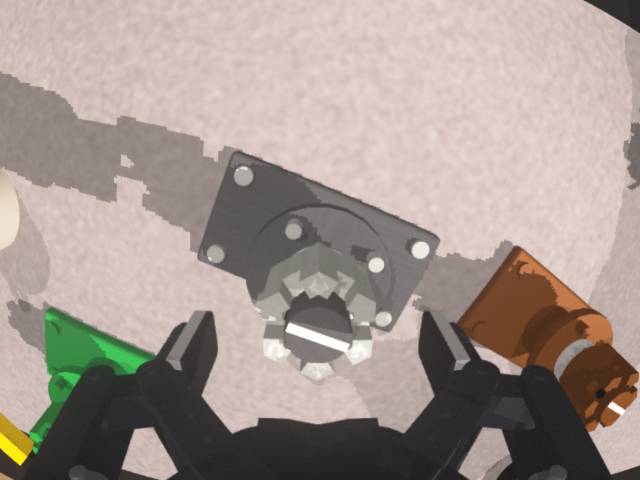

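The nut sits centred between the pads, at about (318,330), with flats facing both of them. Closing.

```bash
python3 -m pendant '0 0 0 0 0 0 255; 0 0 0 0 0 0 255; 0 0 0 0 0 0 255; 0 0 0 0 0 0 255; 0 0 0 0 0 0 255; 0 0 0 0 0 0 255; 0 0 0 0 0 0 255; 0 0 0 0 0 0 255'; python3 - <<'E'
from h import *
from rig import readout,eyes
s=readout.read_state();print(s['eef_pos'],yaw(s['ee_rot']),s['torque'])
p=eyes.grab_frame("wrist");im=p["img"][:,:,::-1].copy();cv2.imwrite("pics/w3.png",im)
E
```

```text
time_s: 4.73
eef_pos: [0.5771, -0.1687, 0.0942]
ee_rot: [0.001, -0.072, 0.997, 0.0]
ft_force: [-2.4, 3.1, 7.9]
gripper_width: 0.51
[ 0.57713295 -0.16869552  0.09420866] 98.27417345836673 [ 0.78128033  0.5972245  -0.22306894]
```

View pics/w3.png

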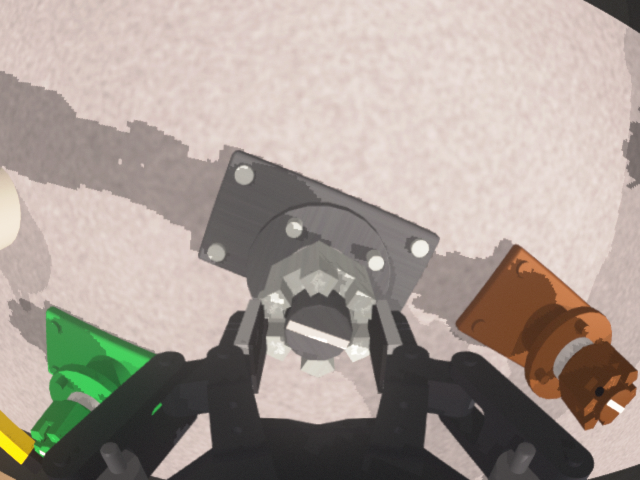

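The fingers have stopped on the nut's flats. Turning it clockwise by about 22°.

```bash
python3 -m pendant '0 0 -0.5 0 0 0 255; 0 0 -0.5 0 0 0 255; 0 0 -0.5 0 0 0 255; 0 0 -0.5 0 0 0 255; 0 0 -0.5 0 0 0 255; 0 0 -0.5 0 0 0 255; 0 0 -0.5 0 0 0 255; 0 0 -0.5 0 0 0 255; 0 0 -0.5 0 0 0 255; 0 0 0 0 0 0 255; 0 0 0 0 0 0 255'; python3 - <<'E'
from h import *
from rig import readout,eyes
s=readout.read_state();print(s['eef_pos'],yaw(s['ee_rot']),s['torque'])
p=eyes.grab_frame("wrist");im=p["img"][:,:,::-1].copy();cv2.imwrite("pics/w4.png",im[200:420,200:440].repeat(3,0).repeat(3,1)[:600])
E
```

```text
time_s: 5.7
eef_pos: [0.5771, -0.1687, 0.0942]
ee_rot: [0.001, 0.124, 0.992, 0.001]
ft_force: [-2.8, 3.2, 9.0]
gripper_width: 0.515
[ 0.57714483 -0.16866035  0.09420594] 75.79125102934935 [ 0.71225965  0.5861383  -0.13674374]
```

View pics/w4.png

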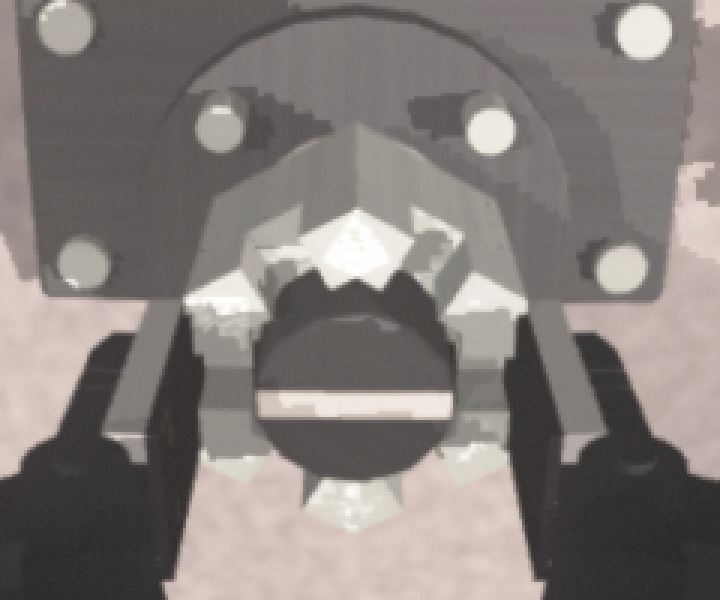

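The white line now lies square across the jaws and in line with the slots. Opening, then lifting clear.

```bash
python3 -m pendant '0 0 0 0 0 0 0; 0 0 0 0 0 0 0; 0 0 0 0 0 0 0; 0 0 0 0 0 0 0; 0 0 0 0 0 0 0; 0 0 0 0 0 0 0; 0 0 0 0 0 0.3 0; 0 0 0 0 0 1 0; 0 0 0 0 0 1 0; 0 0 0 0 0 1 0; 0 0 0 0 0 1 0; 0 0 0 0 0 0 0'; python3 -m pendant '0 0 0 0 0 0 0; 0 0 0 0 0 0 0';python3 - <<'E'
from h import *
from rig import readout,eyes
s=readout.read_state();print(s['eef_pos'],yaw(s['ee_rot']),np.abs(s['qd']).max())
p=eyes.grab_frame("wrist");im=p["img"][:,:,::-1].copy();cv2.imwrite("pics/w5f.png",im);cv2.imwrite("pics/w5.png",cv2.resize(im[195:275,265:365],None,fx=7,fy=7,interpolation=cv2.INTER_CUBIC))
E
```

```text
time_s: 6.75
eef_pos: [0.5796, -0.1706, 0.2289]
ee_rot: [0.005, 0.124, 0.992, -0.001]
ft_force: [0.9, 0.1, 0.8]
gripper_width: 1.002
time_s: 6.92
eef_pos: [0.5765, -0.1697, 0.2219]
ee_rot: [-0.0, 0.124, 0.992, -0.0]
ft_force: [-0.4, -0.6, -0.1]
gripper_width: 1.001
[ 0.57649931 -0.16970083  0.22185988] 75.77905588280073 0.023447332970796615
```

View pics/w5.png

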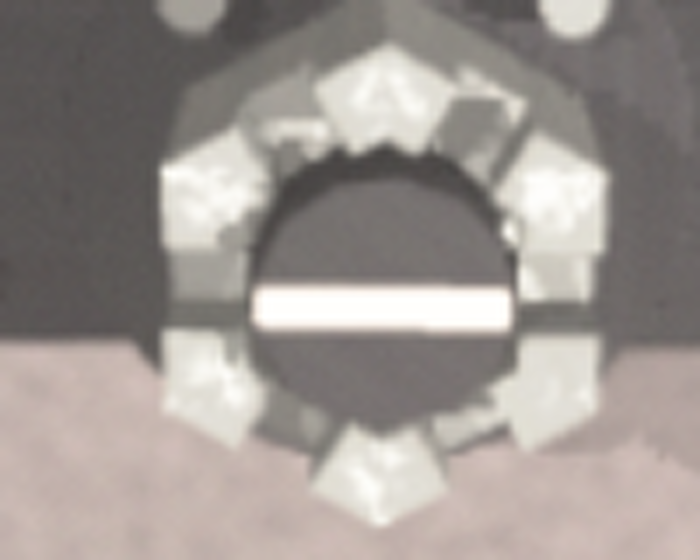

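The paint line lies in line with the left and right slots, within about 2°. The gripper is open and well clear, so I'm handing in.

```bash
python3 -c "
from rig import hand_in
print(hand_in())"
```

```text
the job is handed in; nothing more can be done
None
```

The unpinned nut is tightened to its next slot and released, and I handed the job in. The clock read 6.9 s at the last check; `hand_in` gives no verdict.

- **What I did:** I found the unpinned hub at about (0.577, −0.169). I gripped the nut across two flats and turned it clockwise by 22.5°, against a measured 20–22° needed. Then I opened the gripper and lifted it about 13 cm clear.
- **Final wrist picture:** the axle's paint line lies along a pair of slots to within about 2° by eye. The contact force is back to about zero, the gripper is fully open, and the robot never went near the pinned hub at working height.
- **Measurements that disagreed slightly:**
  - The paint line's direction differed by about 1.5° between the top and wrist views.
  - The axle end measured 115 mm high from the top and side views and 118 mm from the top and wrist views, against the given 116 mm.

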